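# Free the hanging brake of a rotary-inertia unit

## Robot

A 6-joint arm with a two-finger parallel gripper is mounted at the origin on a cart in front of the work surface, level with it; the furniture and walls round the work are solid. World frame = base frame: x ahead of the robot, y to its left, z up, the work surface at z = 0. Lengths are in mm, angles in rad, forces in N, time in s.
With the tool pointing down it reaches from about 350 to 975 mm from the base axis. Payload 7.1 kg.
Tool frame: the origin (TCP) lies at the very end of the fingers, on their centre line; the grasp point (between the pads) lies 19 mm behind it; z points along the fingers, x is the direction in which the jaws open and shut, and the axes are right-handed (so a half turn about z gives the same grasp; the last joint's range is limited). The gripper opens to 88 mm and grips with 3 to 60 N. Pads are 20 mm wide; open, the fingers measure 115 mm over their backs; the gripper's body (75 mm by 178 mm) begins 61 mm behind the grasp point.
Start: joints at [1.316, 0.423, 1.63, -0, 1.089, -0.019], TCP at [145.982, 607.696, 222.675] pointing down, gripper open.
Joint ranges: [-3, 3], [-0.9, 2.11], [0.09, 2.58], [-1.31, 4.45], [0.11, 2.69], [-2.54, 2.54]. Speed limits (rad/s): [2.39, 2.39, 3.01, 3.14, 3.14, 3.14].

## Interface

Orientations are given as a rotation vector (axis times angle).
In Python, from workcell import * gives the robot as it stands.
- The arm moves only by the tool arm_command, never from a script. Its argument "increments" is a list of rows, each a list of 2 entries, a list of its own where there are three numbers: the shift along the tool's x, y, z in cm, then the turn about the tool's z in degrees. In form: [[[dx, dy, dz], turn], ...]. A call has 1 to 20 rows; each row shifts and turns the pose as measured when the row begins, along the tool's axes as they then stand; what a row does not reach is not made up. A row lasts 1/10 s, in which the tool goes at most 50 mm and 8.59 degrees, less where a joint would pass 70% of its speed; a pose out of reach is approached as far as the arm can. A call is refused whole if a number of a shift passes 5 or a number of a turn 8.59, either way. A call with a gripper value outside its range is refused whole. "gripper" is the opening, from 0 (shut) to 1 (fully open), set as the call begins (left out, the last holds). The fingers move at their own pace and stop on an object; the grip force is fixed at half the most. Time passes only in rows, so rows that do not move let the fingers close. It gives the time, the measured TCP pose, the force and the opening at its end, in the units of the state.
- get_obs(): the state, without advancing time (a new reading comes with each control period).
- get_image(name): name is "scene" or "top" or "wrist"; returns the picture (384x512x3 uint8, red, green, blue); there is no depth.
- camera_params(name): a dict with "K" (3x3 intrinsics, pixels), "k1" (the pictures are not rectified: a ray, as slopes to the right and down, at radius r is drawn at 1 + k1 r^2 times it, then the intrinsics apply), "rvec" (rotation vector, rad) and "tvec" (3), from world to camera coordinates, as OpenCV has them; the wrist camera has in their place "T_tool_cam" (4x4, takes a point from camera to tool coordinates, whose origin is the TCP and whose axes are the tool frame's). Camera axes: x right, y down, z forward; pixel columns grow to the right and rows downward; lengths in mm; the calibration is good to about 2 mm. A picture is of the moment at which its call begins: read the wrist's pose just before it. camera_params takes no time and is no camera call.
- close_job(): hands the job in, once; it reports no verdict.
The state is a dict: "t": time; "qpos": joint angles; "qvel": joint speeds; "joint_torque": joint torques, N m; "ee_pos": TCP position; "orientation": TCP orientation; "ft_force": force on the tool from outside, world axes, zero at the start; "moment": the same for the moment, N m; "width": finger opening in mm.
Only numpy, scipy, OpenCV 4.12 (cv2) and the standard library are available. Lean on these libraries where they do the work, as an engineer would, in place of code of your own. Each camera call takes 0.05 s, during which the arm holds its last target.

## Task

One of the two spinning-disc units has its brake hanging on: give each disc a spin by one of its upright pins to find out which one drags instead of coasting. On the dragging unit only, push the red release plunger right in to its stop and let it spring back, then give that disc a good spin and let go, to show that it now coasts freely. Leave the other unit's plunger alone and do not disturb the other things on the table.

Things in the scene. Friction and masses are not known exactly. Their poses are not given: they have to be found in the camera images.
- unit_a: One of two alike spinning-disc (rotary-inertia) units, fixed to the table, either may stand left: grey base plate 160x120 mm (x, y), blue upright can 68 mm in diameter, above it an aluminium disc. Exactly one unit has its hidden brake hanging on. Origin: centre of its underside, on the table and on the disc's axis; own -x is the front, with the red plunger; yaw between -1.15 and -0.55 rad.
- disc_a (a joint): Angle (rad) of the unit's disc, counter-clockwise from above, endless: at q the blue-capped pin points along the unit's own +x turned by q; starts within 1.05 of 0. Pushed at 0.1 m/s at a pin and let go, the disc with the hanging brake stops within about 0.2 rad (a quarter of a second); a free one coasts on for a second or two and 1.5 rad or more.
- disc_a_top (a point): Centre of the top face of the unit's disc, 147 mm above the table, z up. The disc is 140 mm in diameter, 12 mm thick, on a vertical axle; a nut 28 mm in diameter stands 7 mm up at its centre. Three upright brass pins, 9 mm thick, 26 mm high, stand 120 degrees apart at 55 mm radius: push one sideways to spin the disc.
- pin_a (a point): Centre of the top of the blue-capped pin (cap 11 mm thick) on the unit's disc, 173 mm above the table, 55 mm from the disc's axis.
- plunger_a (a joint): How far (m) the unit's red brake-release plunger is pressed in: 0 sprung out, 0.012 at its stop. Its spring pushes back with 1.5 N at first and 4.5 N at the stop; where a brake hangs, 6 to 9 N more are felt between 6 and 9 mm, until it is knocked off over-centre. A shorter stroke does not free it; once off, it stays off. The stop is solid. Let go, the plunger springs out.
- plunger_a_top (a point): Centre of the crown of the unit's red mushroom plunger head, 31 mm in diameter, 9 mm thick; sprung out at own (-84, 0, 50) mm of the unit, 14 mm in front of the disc's rim and 85 mm below it: no room for a hand from straight above. Own z points out along the plunger's axis, leaning 32 degrees from vertical to the unit's front: (-0.530, 0, 0.848) in its frame; press along -z.
- unit_b: One of two alike spinning-disc (rotary-inertia) units, fixed to the table, either may stand left: grey base plate 160x120 mm (x, y), blue upright can 68 mm in diameter, above it an aluminium disc. Exactly one unit has its hidden brake hanging on. Origin: centre of its underside, on the table and on the disc's axis; own -x is the front, with the red plunger; yaw between -1.15 and -0.55 rad.
- disc_b (a joint): Angle (rad) of the unit's disc, counter-clockwise from above, endless: at q the blue-capped pin points along the unit's own +x turned by q; starts within 1.05 of 0. Pushed at 0.1 m/s at a pin and let go, the disc with the hanging brake stops within about 0.2 rad (a quarter of a second); a free one coasts on for a second or two and 1.5 rad or more.
- disc_b_top (a point): Centre of the top face of the unit's disc, 147 mm above the table, z up. The disc is 140 mm in diameter, 12 mm thick, on a vertical axle; a nut 28 mm in diameter stands 7 mm up at its centre. Three upright brass pins, 9 mm thick, 26 mm high, stand 120 degrees apart at 55 mm radius: push one sideways to spin the disc.
- pin_b (a point): Centre of the top of the blue-capped pin (cap 11 mm thick) on the unit's disc, 173 mm above the table, 55 mm from the disc's axis.
- plunger_b (a joint): How far (m) the unit's red brake-release plunger is pressed in: 0 sprung out, 0.012 at its stop. Its spring pushes back with 1.5 N at first and 4.5 N at the stop; where a brake hangs, 6 to 9 N more are felt between 6 and 9 mm, until it is knocked off over-centre. A shorter stroke does not free it; once off, it stays off. The stop is solid. Let go, the plunger springs out.
- plunger_b_top (a point): Centre of the crown of the unit's red mushroom plunger head, 31 mm in diameter, 9 mm thick; sprung out at own (-84, 0, 50) mm of the unit, 14 mm in front of the disc's rim and 85 mm below it: no room for a hand from straight above. Own z points out along the plunger's axis, leaning 32 degrees from vertical to the unit's front: (-0.530, 0, 0.848) in its frame; press along -z.
- stopwatch: round white hand stopwatch, 76x53x14 mm, on the papers; loose, to be left where it is. Origin: centre of its underside.
- slot_weight_0: slotted brass weight, 32 mm across, 14 mm high, between the two units; loose, to be left where it is. Origin: centre of its underside.
- slot_weight_1: smaller slotted brass weight, 25 mm across, 12 mm high, between the two units; loose, to be left where it is. Origin: centre of its underside.
- spirit_level: small aluminium spirit level, 14x80x14 mm, left part of the table; loose, to be left where it is. Origin: centre of its underside.
- pocket_compass: round black pocket compass, 48 mm across, 12 mm high, right part of the table; loose, to be left where it is. Origin: centre of its underside.
- screwdriver: screwdriver with a blue handle, 178 mm long, left part of the table; loose, to be left where it is. Origin: centre of its underside.

How it is judged (in metres and radians):
On the way, in this order (a step that is already met when the one before it is completed fails the run):
1. both discs have been turned by hand, by at least 12 mm at the pins from where they stood (distance of each of pin_a, pin_b from where it was at the start of the episode above 0.012 m), for 0.1 s.
2. the red plunger of the dragging unit is pressed in to its stop (within 1.5 mm) (value of joint plunger_b above 0.0105 m), for 0.1 s.
3. the plunger is out again and that disc coasts, turning at more than 0.25 rad/s with no finger on it, for 0.3 s (value of joint plunger_b below 0.0015 m and contact force between each of the arm, the fingers and unit_b below 0.1 N and (velocity of joint disc_b above 0.25 rad/s or velocity of joint disc_b below -0.25 rad/s)), for 0.3 s.
At the end, for the whole second after the job is handed in: After the freed disc has been seen to coast, both red plungers are sprung out (within 1.5 mm) and the loose things lie within 30 mm of where they stood; the discs may still be turning (value of joint each of plunger_a, plunger_b below 0.0015 m and distance of each of stopwatch, slot_weight_0, slot_weight_1, spirit_level, pocket_compass, screwdriver from where it was at the start of the episode below 0.03 m); the robot touches nothing.
It fails at once if the plunger of the free-running unit is pressed (by more than 3 mm) (value of joint plunger_a above 0.003 m).
It fails at once if one of the loose things on the table is shifted by more than 30 mm (distance of any of stopwatch, slot_weight_0, slot_weight_1, spirit_level, pocket_compass, screwdriver from where it was at the start of the episode above 0.03 m).
It also fails if it takes over 58 s, if anything falls off the work surface, if the arm or the gripper's body presses on something with over 40 N, if the wrist force passes 120 N, or if a joint passes its speed limit or range.

## Working session

There is one attempt and no reset: what is moved stays moved. The work goes in short steps, Python scripts to look and compute and a tool call to move; the robot and the scene stay as the last step left them, time stands still between calls to the robot, and variables do not carry over. Pictures are saved under pics/ and viewed, and the job is handed in when it is done.

Besides the shell and the picture viewer there is one more tool, called after "Emit:" as name(argument=value, ...) on one line, values as JSON. arm_command: Moves the arm, as the interface text tells. Its arguments: {"type":"object","properties":{"increments":{"type":"array","items":{"type":"array"}},"gripper":{"type":"number"}},"required":["increments"]}

```bash
ls; mkdir -p pics; cat > h.py <<'E'
from workcell import *
import numpy as np, cv2
from scipy.spatial.transform import Rotation as R
def cam(name,obs=None):
    p=camera_params(name);K=np.array(p["K"]);k1=p["k1"]
    if "rvec" in p:
        Rm=R.from_rotvec(np.ravel(p["rvec"])).as_matrix();t=np.ravel(p["tvec"])
    else:
        T=np.array(p["T_tool_cam"]);W=np.eye(4);W[:3,:3]=R.from_rotvec(obs["orientation"]).as_matrix();W[:3,3]=obs["ee_pos"]
        M=np.linalg.inv(W@T);Rm=M[:3,:3];t=M[:3,3]
    return K,k1,Rm,t
def ray(c,u,v):
    K,k1,Rm,t=c
    p=cv2.undistortPoints(np.array([[[u,v]]],float),K,np.array([k1,0,0,0.]))[0,0]
    return -Rm.T@t, Rm.T@np.array([p[0],p[1],1])
def onz(c,u,v,z):
    o,d=ray(c,u,v);return o+d*(z-o[2])/d[2]
def proj(c,P):
    K,k1,Rm,t=c
    return cv2.projectPoints(np.array(P,float).reshape(-1,1,3),cv2.Rodrigues(Rm)[0],t,K,np.array([k1,0,0,0.]))[0][:,0]
def save(n,im,f=1.5):
    cv2.imwrite(n,cv2.resize(im[:,:,::-1],None,fx=f,fy=f,interpolation=cv2.INTER_CUBIC))
E
python3 - <<'E'
from h import *
o=get_obs();print(o)
for n in("scene","top","wrist"):
    im=get_image(n);np.save(f"{n}0.npy",im);save(f"pics/{n}0.png",im)
    print(n,camera_params(n))
E
```

```text
pics
{'t': 0.0, 'qpos': array([ 1.31601519e+00,  4.23823898e-01,  1.63065535e+00, -2.07311936e-05,
        1.08859246e+00, -1.89841192e-02]), 'qvel': array([-0.00064992,  0.00078678, -0.00313673,  0.00040554,  0.00028138,
       -0.00093807]), 'joint_torque': array([-2.25771299e-03, -5.44612026e+01, -2.73671168e+01,  6.42524217e-02,
        2.27980746e-02, -9.63761227e-05]), 'ee_pos': array([145.84729296, 607.19452508, 221.92588381]), 'orientation': array([ 2.46659568e+00,  1.94417142e+00, -1.83367728e-03]), 'ft_force': array([ 0.10803931, -0.31539152, -0.21104401]), 'moment': array([-0.03948897, -0.02172275, -0.01934901]), 'width': 87.86733096620435}
scene {'K': array([[390.43736105,   0.        , 259.72053387],
       [  0.        , 390.43736105, 194.30173786],
       [  0.        ,   0.        ,   1.        ]]), 'k1': -0.03212542386315473, 'rvec': array([ 0.91878422, -2.3479682 ,  1.25042355]), 'tvec': array([ 411.90799024,  313.39669557, 1301.84787614])}
top {'K': array([[419.07614833,   0.        , 258.00138612],
       [  0.        , 419.07614833, 192.63322829],
       [  0.        ,   0.        ,   1.        ]]), 'k1': -0.042892846973143973, 'rvec': array([ 2.0166115 , -2.21711191,  0.23232045]), 'tvec': array([  68.37382708,  551.67534543, 1281.65114324])}
wrist {'K': array([[309.54175064,   0.        , 256.6549326 ],
       [  0.        , 309.54175064, 191.7604946 ],
       [  0.        ,   0.        ,   1.        ]]), 'k1': 0.013175977461691944, 'T_tool_cam': array([[ 9.99999979e-01,  9.97159923e-05, -1.79509472e-04,
         1.54732094e+00],
       [-4.11855703e-05,  9.53812976e-01,  3.00401073e-01,
        -8.35457100e+01],
       [ 2.01173255e-04, -3.00401059e-01,  9.53812960e-01,
        -1.62239951e+02],
       [ 0.00000000e+00,  0.00000000e+00,  0.00000000e+00,
         1.00000000e+00]])}
```

View pics/scene0.png

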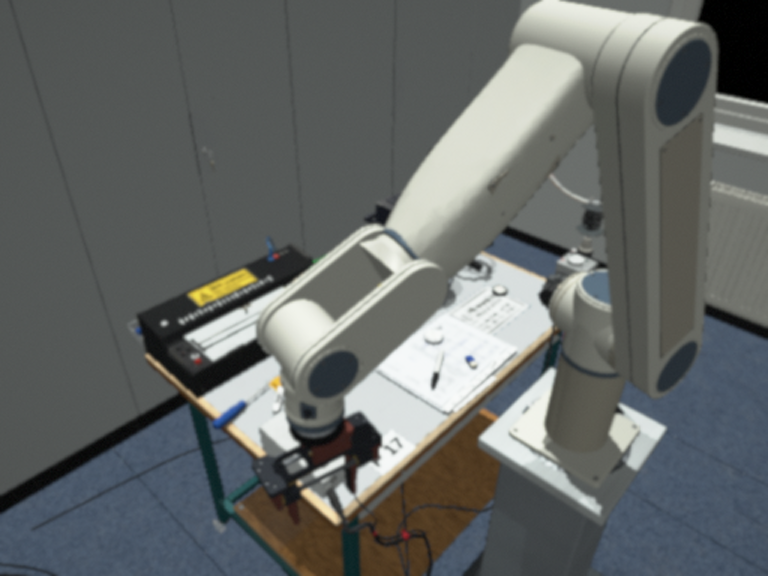

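View pics/top0.png

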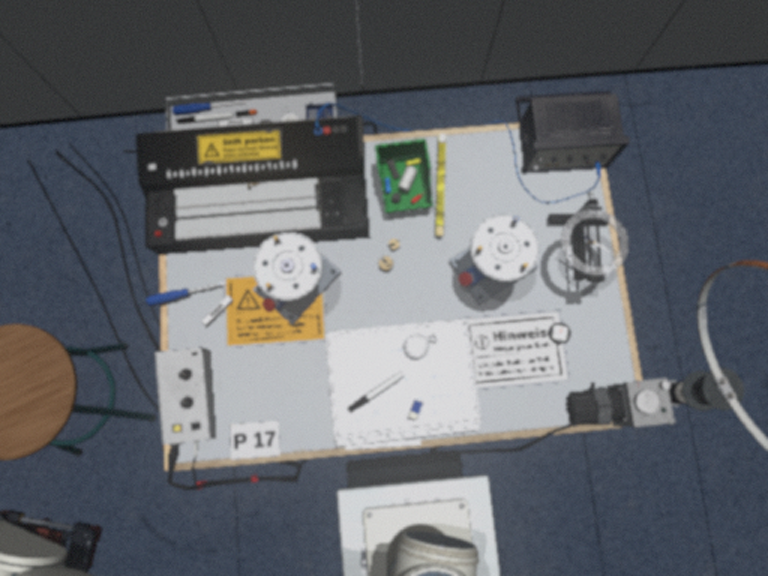

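View pics/wrist0.png

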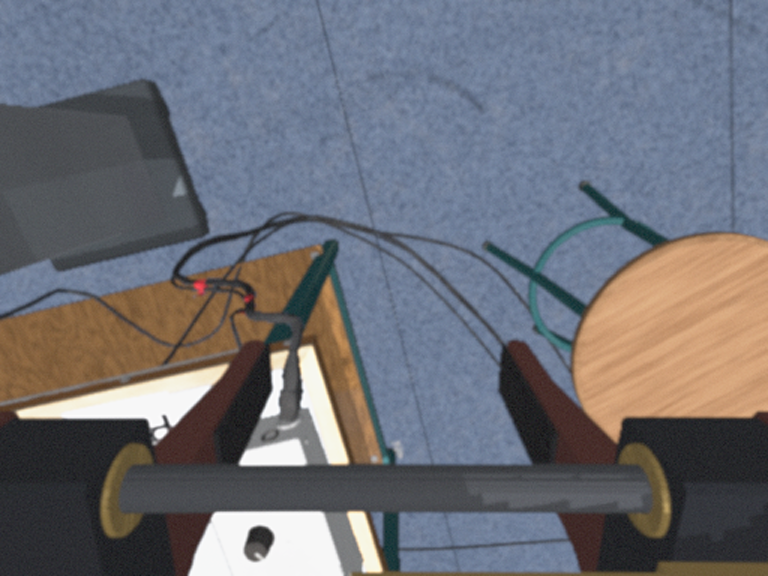

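```bash
python3 - <<'E'
from h import *
im=np.load("top0.npy")
a=im[140:225,145:235];b=im[130:215,290:380]
cv2.imwrite("pics/z0.png",cv2.resize(np.hstack([a,b])[:,:,::-1],None,fx=4.4,fy=4.4,interpolation=cv2.INTER_CUBIC))
c=cam("top")
hsv=cv2.cvtColor(im,cv2.COLOR_RGB2HSV)
for nm,m in(("red",cv2.inRange(hsv,(0,110,50),(8,255,255))|cv2.inRange(hsv,(172,110,50),(180,255,255))),("blue",cv2.inRange(hsv,(100,130,60),(125,255,255))),("brass",cv2.inRange(hsv,(10,70,80),(28,255,255)))):
    n,l,s,ce=cv2.connectedComponentsWithStats(m)
    for i in range(1,n):
        x,y=ce[i]
        if 145<x<400 and 120<y<225 and s[i,4]>=3: print(nm,ce[i],s[i,4],onz(c,x,y,{"red":50,"blue":173,"brass":173}[nm]).round(0))
# disc: bright low-sat round
g=cv2.inRange(hsv,(0,0,195),(180,45,255))
n,l,s,ce=cv2.connectedComponentsWithStats(g)
for i in range(1,n):
    if s[i,4]>200:print(s[i],ce[i])
E
```

```text
red [277.14285714 132.21428571] 14 [755. -67.  50.]
red [310.         184.93333333] 15 [ 567. -154.   50.]
red [178.86486486 202.91891892] 37 [547. 271.  50.]
blue [257.96296296 123.33333333] 27 [744.  -2. 173.]
brass [292.83333333 129.33333333] 18 [ 715. -104.  173.]
brass [275.77777778 132.66666667] 9 [710. -52. 173.]
brass [292.66176471 144.67647059] 68 [667. -98. 173.]
brass [183.5 158.5] 4 [655. 229. 173.]
brass [319.33333333 165.33333333] 3 [ 597. -170.  173.]
brass [349.66666667 176.66666667] 3 [ 554. -254.  173.]
brass [177.69994544 211.48827059] 1833 [498. 255. 173.]
brass [178.5 190. ] 4 [561. 249. 173.]
[ 308  118   65   68 1916] [336.83455115 155.61743215]
[ 168  156   46   43 1283] [191.15120811 176.90491037]
[ 203  185  175  115 9648] [281.3516791  249.68024461]
[153 278  35  28 556] [170.06834532 292.28057554]
[ 226  318  106   66 3258] [278.13597299 341.32565991]
```

View pics/z0.png

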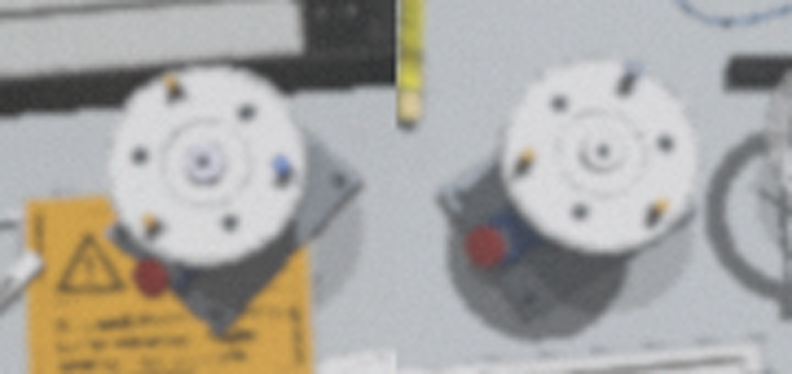

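```bash
cat > u.py <<'E'
from h import *
c=cam("top")
for nm,d,pl,pins in(("L",(192,177.5),(179.2,203),[(209.1,177),(184.1,158.2),(179.3,190)]),("R",(336.4,165.7),(310.2,185.5),[(343.9,145.9),(319.3,165.5),(350,176.8)])):
    C=onz(c,*d,147);P=onz(c,*pl,49)
    v=C-P;print(nm,C.round(1),P.round(1),"dist",np.hypot(*v[:2]).round(1),"yaw",np.arctan2(v[1],v[0]).round(3))
    for p in pins:
        q=onz(c,*p,173);w=q-C;print("  pin",q.round(1),np.hypot(*w[:2]).round(1),np.arctan2(w[1],w[0]).round(3))
for n in("stopwatch",(278,230)),("w0",(257,176)),("w1",(262,163)),("comp",(373,221)),("level",(145,206)):print(n[0],onz(c,*n[1],12).round(0))
E
python3 u.py
```

```text
L [601.7 210.6 147. ] [547.3 269.9  49. ] dist 80.5 yaw -0.828
  pin [591.7 157.  173. ] 54.5 -1.755
  pin [656.  226.8 173. ] 56.6 0.29
  pin [561.  246.4 173. ] 54.2 2.421
R [ 597.4 -225.7  147. ] [ 564.8 -154.2   49. ] dist 78.5 yaw -1.143
  pin [ 649.5 -250.5  173. ] 57.7 -0.445
  pin [ 596.1 -169.5  173. ] 56.2 1.595
  pin [ 553.5 -255.4  173. ] 53.0 -2.548
stopwatch [436. -38.  12.]
w0 [622.  13.  12.]
w1 [665.  -8.  12.]
comp [ 435. -351.   12.]
level [555. 389.  12.]
```

Emit:
arm_command(increments=[[[-2.7,3.8,0.1],0],[[-2.7,3.8,0.1],0],[[-2.7,3.8,0.1],0],[[-2.7,3.8,0.1],0],[[-2.7,3.8,0.1],0],[[-2.7,3.8,0.1],0],[[-2.7,3.8,0.1],0],[[-2.7,3.8,0.1],0],[[-2.7,3.8,0.1],0],[[-2.7,3.8,0.1],0],[[-2.7,3.8,0.1],0]], gripper=0)

```text
t: 1.25
ee_pos: [491.5, 211.3, 209.1]
orientation: [-2.457, -1.957, 0.001]
ft_force: [0.5, 0.7, 0.3]
width: 3.4
```

```bash
python3 - <<'E'
from h import *
o=get_obs();print(o["t"],o["ee_pos"],o["orientation"],o["qpos"],o["width"])
im=get_image("wrist");np.save("w1.npy",im);save("pics/w1.png",im)
c=cam("wrist",o)
print(proj(c,[[602,211,147],[592,157,173],[547,270,50]])*1.5)
E
```

```text
1.25 [491.45772052 211.29257649 209.06926796] [-2.45669796e+00 -1.95723105e+00  7.25272729e-04] [ 3.83560857e-01  3.09330175e-01  1.84008493e+00  4.77685050e-04
  9.92778428e-01 -9.62141198e-01] 3.3526919899160226
[[424.26456976 485.22607626]
 [324.72784188 523.57179578]
 [477.04438565 317.908075  ]]
```

View pics/w1.png

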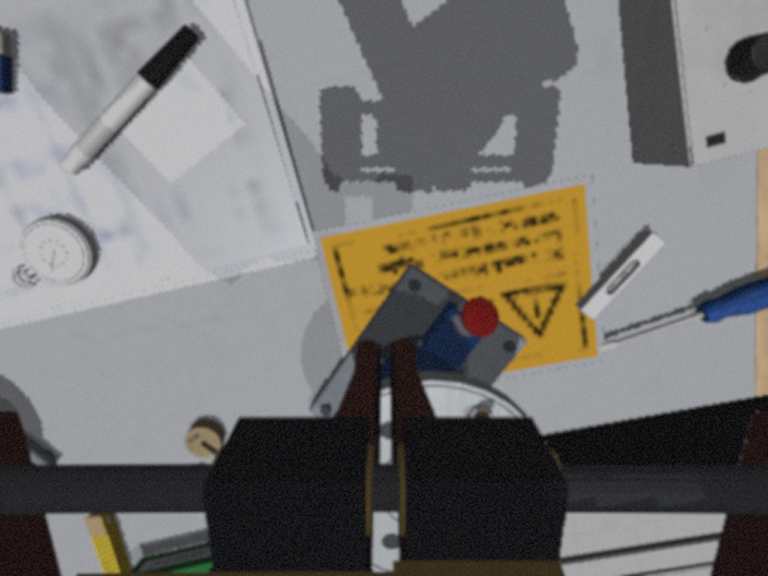

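Emit:
arm_command(increments=[[[-2.0,3.4,0],0],[[-2.0,3.4,0],0],[[0,0,2.5],0],[[0,0,2.5],0],[[0,0,0],0]])

```text
t: 1.8
ee_pos: [557.5, 146.9, 158.0]
orientation: [2.464, 1.943, 0.003]
ft_force: [0.1, -0.3, -0.2]
width: 0.7
```

Emit:
arm_command(increments=[[[0.4,0.9,0],0],[[0.4,0.9,0],0],[[0.3,1,0],0],[[0.3,1,0],0],[[0.3,1,0],0],[[0.2,1,0],0],[[0.2,1,0],0],[[0,-0.5,-1],0],[[0,-2,-3],0],[[0,-4,-2],0]])

```text
t: 2.8
ee_pos: [573.6, 168.4, 221.6]
orientation: [2.464, 1.942, 0.006]
ft_force: [-0.3, 0.5, 1.0]
width: 0.6
```

Move toward the other unit (which also clears the view), then look.

Emit:
arm_command(increments=[[[-4.5,-2,0],0],[[-4.8,-1,0],0],[[-4.8,-1,0],0],[[-4.8,-1,0],0]])

```text
t: 3.2
ee_pos: [477.3, -1.7, 226.7]
orientation: [2.45, 1.954, 0.019]
ft_force: [0.8, -1.0, 0.5]
width: 0.4
```

```bash
python3 - <<'E'
from h import *
o=get_obs();print(o["t"],o["ee_pos"],o["orientation"])
im=get_image("top");save("pics/t1.png",im)
a=im[130:225,145:240]
cv2.imwrite("pics/t1z.png",cv2.resize(a[:,:,::-1],None,fx=5,fy=5,interpolation=cv2.INTER_CUBIC))
E
```

```text
3.2 [477.27077958  -1.73824749 226.71044418] [2.45022991 1.95368762 0.0192261 ]
```

View pics/t1.png

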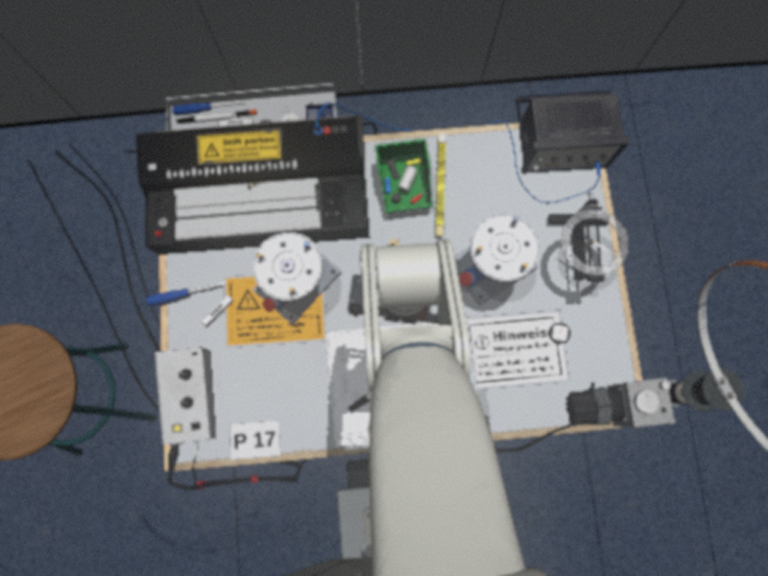

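View pics/t1z.png

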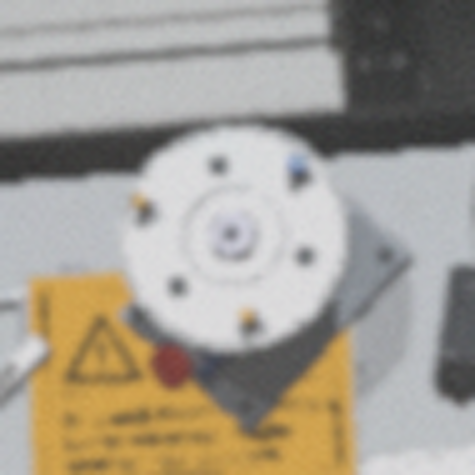

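Emit:
arm_command(increments=[[[-3.6,2.8,0],0],[[-3.6,2.8,0],0],[[-3.6,2.8,0],0],[[-3.4,2.6,0],0],[[0,0,3],0],[[0,0,3],0],[[0,0,0.5],0]])

```text
t: 3.95
ee_pos: [550.3, -179.9, 168.5]
orientation: [2.451, 1.939, 0.022]
ft_force: [-0.3, 0.1, -0.0]
width: 0.4
```

Emit:
arm_command(increments=[[[0.8,0.3,0.9],0],[[0.4,0.6,0.3],0],[[0.3,1,0],0],[[0.3,1,0],0],[[0.3,1,0],0],[[0.2,1,0],0],[[0.2,1,0],0],[[0.2,1,0],0],[[0.2,1,0],0],[[0,-0.5,-1],0],[[0,-2,-3],0],[[0,-4,-2],0]])

```text
t: 5.15
ee_pos: [580.1, -152.4, 220.7]
orientation: [2.447, 1.941, 0.025]
ft_force: [0.6, -0.7, 0.6]
width: 0.6
```

Emit:
arm_command(increments=[[[3,-4,-1],0],[[3,-4,-1],0],[[4.8,0,0],0]])

```text
t: 5.45
ee_pos: [519.7, -30.8, 242.7]
orientation: [2.453, 1.93, 0.025]
ft_force: [1.0, -0.8, 0.2]
width: 0.4
```

```bash
python3 - <<'E'
from h import *
o=get_obs();print(o["t"],o["ee_pos"],o["orientation"],o["qpos"])
im=get_image("top");save("pics/t2.png",im)
a=im[130:225,145:235];b=im[130:225,290:380]
cv2.imwrite("pics/t2z.png",cv2.resize(np.hstack([a,b])[:,:,::-1],None,fx=4.4,fy=4.4,interpolation=cv2.INTER_CUBIC))
E
```

```text
5.45 [519.716383   -30.81997978 242.69306962] [2.45299439 1.93027065 0.02470191] [-0.07970741  0.23340683  1.85687191 -0.0046851   1.02605382 -1.41073879]
```

View pics/t2z.png

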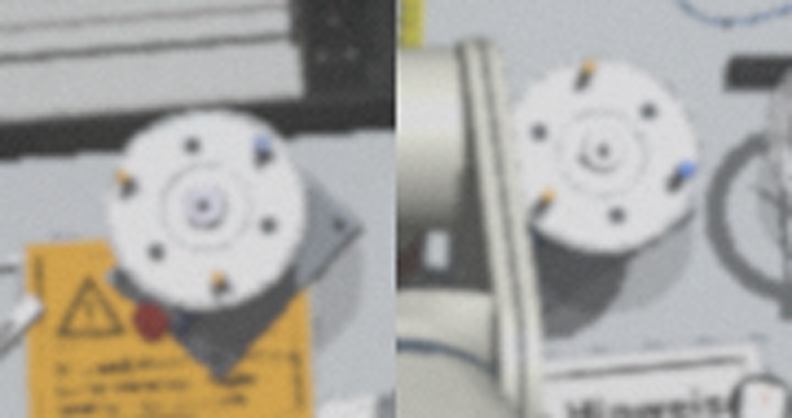

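```bash
python3 - <<'E'
from h import *
o=get_obs();print(o["t"])
L=[]
for i in range(8):
    im=get_image("top")
    if i in(0,3,7):
        L.append(im[130:225,290:380])
print(get_obs()["t"])
cv2.imwrite("pics/t3z.png",cv2.resize(np.hstack(L)[:,:,::-1],None,fx=2.9,fy=2.9,interpolation=cv2.INTER_CUBIC))
E
```

```text
5.5
5.9
```

View pics/t3z.png

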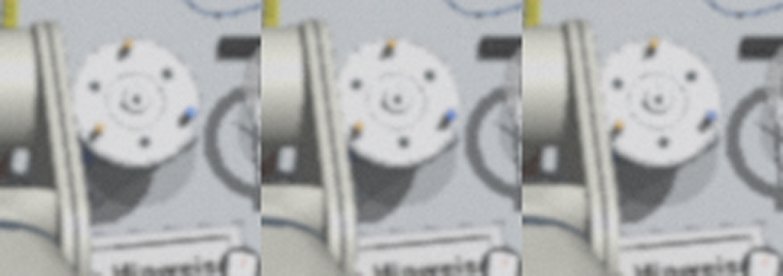

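```bash
python3 - <<'E'
from h import *
c=cam("top")
def off(X,Y,x0,y0,s=4.4): return (x0+X/s,y0+Y/s)
CL=np.array([601.7,210.6]);CR=np.array([597.4,-225.7])
for C,ps in((CL,[off(262,146,145,130),off(122,177,145,130),off(218,279,145,130)]),(CR,[off(686,170,200,130),off(588,68,200,130),off(546,197,200,130)])):
    for p in ps:
        q=onz(c,*p,173)[:2]-C;print((q+C).round(0),np.hypot(*q).round(1),np.arctan2(q[1],q[0]).round(3))
E
```

```text
[635. 167.] 54.5 -0.914
[622. 262.] 55.8 1.191
[547. 203.] 55.6 -3.0
[ 576. -276.] 54.8 -1.963
[ 654. -220.] 56.6 0.1
[ 567. -180.] 55.0 2.162
```

Emit:
arm_command(increments=[[[-4.6,1.4,1],0],[[-4.6,1.4,1],0],[[-4.4,1.4,1],0],[[0,0,2.6],0],[[0,0,2.6],0],[[0,0,0],0]])

```text
t: 6.5
ee_pos: [536.3, -185.9, 157.3]
orientation: [2.457, 1.922, 0.028]
ft_force: [0.6, -0.4, 0.2]
width: 0.2
```

Emit:
arm_command(increments=[[[0.8,0.6,0],0],[[0.6,1.1,0],0],[[0.3,1.2,0],0],[[0.3,1.2,0],0],[[0.3,1.2,0],0],[[0.3,1.2,0],0],[[0.2,0,-5],0]])

```text
t: 7.2
ee_pos: [609.7, -169.7, 207.4]
orientation: [2.462, 1.93, 0.022]
ft_force: [1.2, 0.2, -0.2]
width: 0.7
```

```bash
python3 - <<'E'
from h import *
L=[]
o=get_obs();print(o["ee_pos"])
for i in range(2):
    im=get_image("wrist");L.append(im)
o=get_obs();print(o["t"])
cv2.imwrite("pics/w3.png",cv2.resize(np.hstack(L)[:,:,::-1],None,fx=.78,fy=.78))
E
```

```text
[ 609.67869265 -169.67026981  207.41630007]
7.3
```

View pics/w3.png

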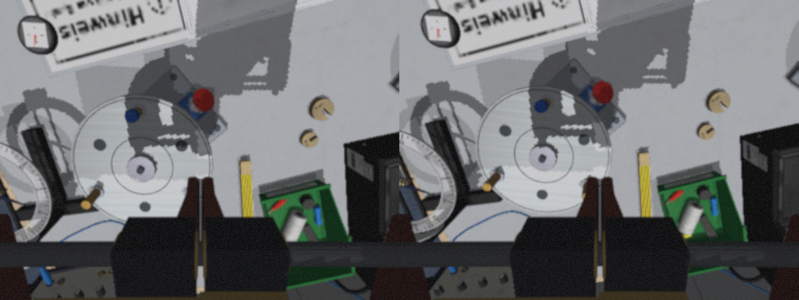

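Emit:
arm_command(increments=[[[2,-4,-1],0],[[4.5,-2,-1],0],[[4.8,0,0],0],[[4.8,0,0],0]])

```text
t: 7.7
ee_pos: [600.3, 0.2, 243.4]
orientation: [2.445, 1.906, 0.054]
ft_force: [1.0, -0.4, -0.0]
width: 0.6
```

```bash
python3 - <<'E'
from h import *
o=get_obs();print(o["t"])
L=[]
for i in range(5):
    im=get_image("top")
    if i in(0,4):
        L.append(im[130:225,290:380])
print(get_obs()["t"])
cv2.imwrite("pics/t4z.png",cv2.resize(np.hstack(L)[:,:,::-1],None,fx=4.4,fy=4.4,interpolation=cv2.INTER_CUBIC))
E
```

```text
7.7
7.95
```

View pics/t4z.png

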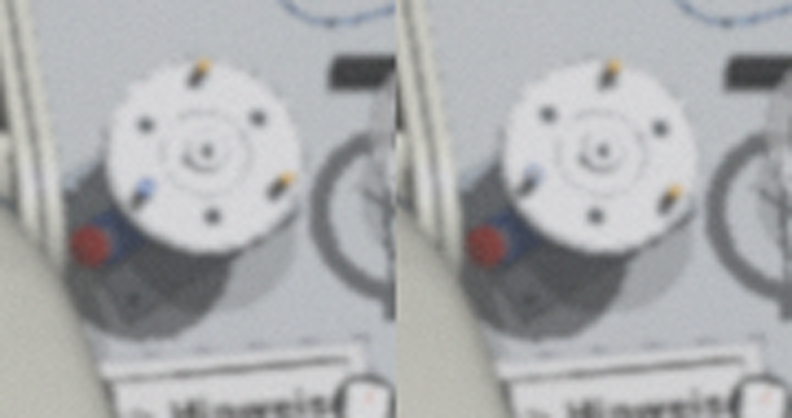

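```bash
python3 - <<'E'
from h import *
for n in("scene","top"):
    im=get_image(n);save(f"pics/{n}5.png",im)
c=cam("top");print("topcam",(-c[2].T@c[3]).round(0)); c=cam("scene");print((-c[2].T@c[3]).round(0))
E
```

```text
topcam [ 284.   46. 1367.]
[-291.  952.  986.]
```

View pics/scene5.png

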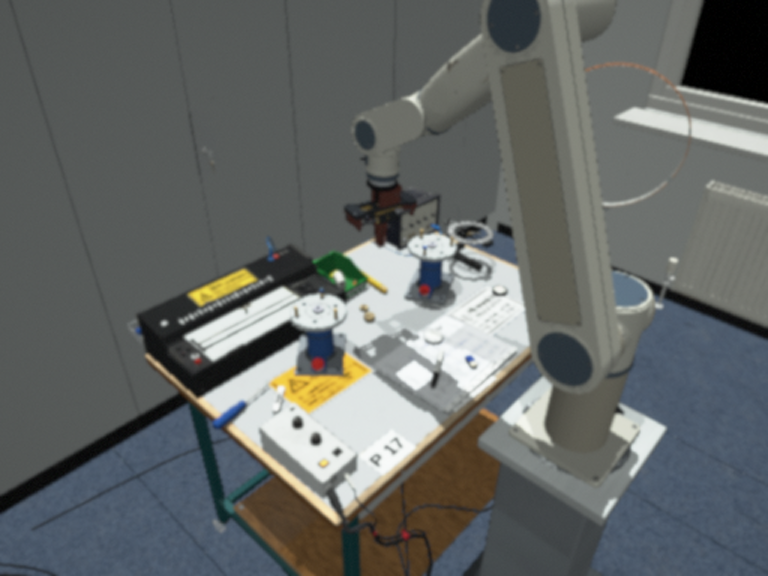

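View pics/top5.png

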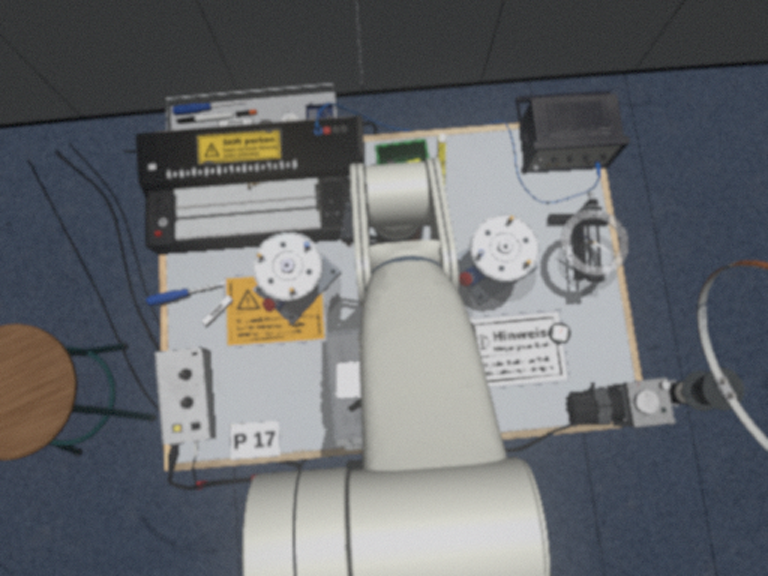

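```bash
python3 - <<'E'
from h import *
ct=cam("top");cs=cam("scene")
def tri(p,q):
    o1,d1=ray(ct,*np.array(p)/1.5);o2,d2=ray(cs,*np.array(q)/1.5)
    A=np.stack([d1,-d2],1);s=np.linalg.lstsq(A,o2-o1,rcond=None)[0]
    a=o1+s[0]*d1;b=o2+s[1]*d2;return a.round(0),b.round(0)
print("orange",tri((750,263),(625,65)));
for q in((690,130),(610,205),(640,195)):
    for p in((700,300),(720,390),(765,448)): print(p,q,tri(p,q))
for p in((690,130),(610,205),(625,65)):
    o,d=ray(cs,p[0]/1.5,p[1]/1.5)
    for y in(-500,-650,-800):print(p,(o+d*(y-o[1])/d[1]).round(0))
o=get_obs();print(o["t"],o["qpos"],o["ee_pos"])
E
```

```text
orange (array([ 421., -399.,  660.]), array([ 252., -466.,  670.]))
(700, 300) (690, 130) (array([ 397., -383.,  561.]), array([  70., -465.,  559.]))
(720, 390) (690, 130) (array([ 278., -407.,  522.]), array([  72., -470.,  558.]))
(765, 448) (690, 130) (array([ 196., -459.,  513.]), array([  79., -500.,  549.]))
(700, 300) (610, 205) (array([ 442., -553.,  241.]), array([ 264., -622.,  252.]))
(720, 390) (610, 205) (array([ 277., -541.,  272.]), array([ 241., -558.,  281.]))
(765, 448) (610, 205) (array([ 175., -576.,  315.]), array([ 236., -543.,  289.]))
(700, 300) (640, 195) (array([ 432., -515.,  313.]), array([ 180., -595.,  320.]))
(720, 390) (640, 195) (array([ 277., -521.,  309.]), array([ 171., -564.,  333.]))
(765, 448) (640, 195) (array([ 177., -568.,  329.]), array([ 172., -570.,  330.]))
(690, 130) [  79. -500.  549.]
(690, 130) [ 117. -650.  504.]
(690, 130) [ 156. -800.  459.]
(610, 205) [ 221. -500.  309.]
(610, 205) [ 274. -650.  239.]
(610, 205) [ 326. -800.  169.]
(625, 65) [ 265. -500.  662.]
(625, 65) [ 322. -650.  629.]
(625, 65) [ 380. -800.  595.]
8.05 [-0.018693    0.34232817  1.70668028 -0.01215151  1.04299927 -1.33683838] [599.27403576  -2.55256014 241.627252  ]
```

```bash
cat > d.py <<'E'
import sys
from h import *
o=get_obs();M=R.from_rotvec(o["orientation"]).as_matrix()
print(o["t"],o["ee_pos"].round(1),o["qpos"].round(3)); print("tool axes x,y,z:",M.T.round(3).tolist())
zt=M[:,2];print("tilt deg",np.degrees(np.arccos(-zt[2])).round(1),"az",np.arctan2(zt[1],zt[0]).round(2))
if len(sys.argv)>3:
    t=np.array(list(map(float,sys.argv[1:4])));print("delta cm in tool:",(M.T@(t-o["ee_pos"])/10).round(2))
E
python3 d.py 430 -250 750
```

```text
8.05 [599.3  -2.6 241.6] [-0.019  0.342  1.707 -0.012  1.043 -1.337]
tool axes x,y,z: [[0.244, 0.97, 0.001], [0.968, -0.244, 0.051], [0.049, -0.011, -0.999]]
tilt deg 2.9 az -0.23
delta cm in tool: [-28.08  -7.78 -51.33]
```

Emit:
arm_command(increments=[[[0,0,-4.8],0],[[0,0,-4.8],0],[[-2,-0.5,-4],0],[[-2,-0.5,-4],0],[[-2,-0.5,-4],0],[[-2,-0.5,-4],0],[[-2,-0.5,-4],0],[[-2,-0.5,-4],0],[[-2,-0.5,-4],0],[[-2,-0.5,-4],0],[[-2,-0.5,-4],0],[[-2,-0.5,-4],0]])

```text
t: 9.25
ee_pos: [466.0, -197.9, 748.3]
orientation: [2.475, 1.881, 0.031]
ft_force: [0.9, -0.1, 0.4]
width: 0.7
```

```bash
python3 d.py 400 -380 900
```

```text
9.25 [ 466.  -197.9  748.3] [-4.260e-01  6.900e-02  9.600e-01  2.000e-03  2.074e+00 -1.725e+00]
tool axes x,y,z: [[0.268, 0.963, -0.004], [0.963, -0.268, 0.038], [0.036, -0.014, -0.999]]
tilt deg 2.2 az -0.38
delta cm in tool: [-19.37  -0.9  -15.13]
```

Emit:
arm_command(increments=[[[-3.2,-0.2,-2.6],0],[[-3.2,-0.2,-2.6],0],[[-3.2,-0.2,-2.6],0],[[-3.2,-0.2,-2.6],0],[[-3.2,-0.2,-2.6],0],[[-3.2,-0.2,-2.6],0]])

```text
t: 9.85
ee_pos: [381.4, -382.1, 908.0]
orientation: [2.476, 1.857, 0.035]
ft_force: [0.9, -0.9, 1.5]
width: 0.5
```

```bash
python3 d.py 467 -511 900
```

```text
9.85 [ 381.4 -382.1  908. ] [-0.819  0.409  0.091  0.034  2.593 -2.076]
tool axes x,y,z: [[0.28, 0.96, -0.009], [0.959, -0.279, 0.05], [0.046, -0.023, -0.999]]
tilt deg 2.9 az -0.47
delta cm in tool: [-9.96 11.77  1.49]
```

Emit:
arm_command(increments=[[[-2.5,4.2,0],0],[[-2.5,4.2,0],0],[[-2.5,4.2,0],0]])

```text
t: 10.15
ee_pos: [382.3, -403.5, 866.5]
orientation: [-2.425, -1.795, -0.005]
ft_force: [-0.4, -0.1, -0.1]
width: 0.1
```

```bash
python3 d.py 467 -511 900
```

```text
10.15 [ 382.3 -403.5  866.5] [-0.842  0.489  0.088  0.033  2.689 -2.088]
tool axes x,y,z: [[0.295, 0.953, 0.077], [0.953, -0.287, -0.098], [-0.072, 0.102, -0.992]]
tilt deg 7.2 az 2.18
delta cm in tool: [-7.49 10.83 -5.03]
```

Emit:
arm_command(increments=[[[1.5,-2.5,-3],0],[[1.5,-2.5,-3],0],[[1.5,-2.5,-3],0],[[1.5,-2.5,-3],0]])

```text
t: 10.55
ee_pos: [335.3, -355.2, 926.9]
orientation: [-2.523, -1.854, -0.028]
ft_force: [0.1, 0.9, 0.1]
width: 0.7
```

```bash
python3 d.py 200 -220 1000
```

```text
10.55 [ 335.3 -355.2  926.9] [-0.85   0.374  0.086  0.042  2.689 -2.08 ]
tool axes x,y,z: [[0.299, 0.954, 0.02], [0.954, -0.299, 0.002], [0.008, 0.019, -1.0]]
tilt deg 1.2 az 1.16
delta cm in tool: [  9.01 -16.94  -7.17]
```

Emit:
arm_command(increments=[[[2,-3.4,-2],0],[[2,-3.4,-2],0],[[2,-3.4,-2],0],[[2,-3.4,-2],0],[[2,-3.4,-2],0]])

```text
t: 11.05
ee_pos: [189.0, -196.1, 980.8]
orientation: [2.498, 1.832, 0.036]
ft_force: [0.1, -0.4, 0.9]
width: 0.4
```

```bash
python3 d.py 200 -220 1000
```

```text
11.05 [ 189.  -196.1  980.8] [-0.871 -0.009  0.416  0.047  2.689 -2.094]
tool axes x,y,z: [[0.301, 0.954, -0.007], [0.953, -0.3, 0.049], [0.044, -0.021, -0.999]]
tilt deg 2.8 az -0.44
delta cm in tool: [-1.96  1.86 -1.82]
```

Emit:
arm_command(increments=[[[1,-1.7,-4],0],[[1,-1.7,-4],0],[[1,-1.7,-4],0],[[1,-1.7,-4],0]])

```text
t: 11.45
ee_pos: [124.8, -122.5, 1009.0]
orientation: [2.396, 1.753, 0.051]
ft_force: [0.2, -0.8, 0.7]
width: 0.3
```

```bash
python3 d.py 200 -220 1000
```

```text
11.45 [ 124.8 -122.5 1009. ] [-0.89  -0.155  0.433  0.059  2.689 -2.098]
tool axes x,y,z: [[0.307, 0.949, -0.074], [0.943, -0.293, 0.159], [0.129, -0.119, -0.985]]
tilt deg 10.1 az -0.74
delta cm in tool: [-6.87  9.81  3.01]
```

Emit:
arm_command(increments=[[[0.6,-1.2,-4.6],0],[[0.6,-1.2,-4.6],0],[[0.6,-1.2,-4.6],0],[[0.6,-1.2,-4.6],0]])

```text
t: 11.85
ee_pos: [81.6, -67.1, 1033.0]
orientation: [2.294, 1.665, 0.059]
ft_force: [1.0, 0.1, 0.3]
width: 0.6
```

```bash
python3 d.py 200 -220 1000
```

```text
11.85 [  81.6  -67.1 1033. ] [-0.73  -0.241  0.385 -0.055  2.689 -2.039]
tool axes x,y,z: [[0.325, 0.935, -0.144], [0.922, -0.28, 0.268], [0.21, -0.22, -0.953]]
tilt deg 17.7 az -0.81
delta cm in tool: [-9.96 14.31  8.99]
```

Emit:
arm_command(increments=[[[-0.7,1.3,-4.7],0],[[-0.7,1.3,-4.7],0],[[-0.7,1.3,-4.7],0],[[-0.7,1.3,-4.7],0]])

```text
t: 12.25
ee_pos: [88.5, -80.1, 1073.0]
orientation: [2.188, 1.581, 0.093]
ft_force: [-0.1, -1.3, 1.1]
width: 0.2
```

```bash
python3 d.py 200 -220 1000
```

```text
12.25 [  88.5  -80.1 1073. ] [-0.377 -0.163  0.17  -0.408  2.689 -2.037]
tool axes x,y,z: [[0.345, 0.918, -0.196], [0.888, -0.252, 0.384], [0.303, -0.307, -0.902]]
tilt deg 25.5 az -0.79
delta cm in tool: [-7.56 10.62 14.25]
```

Emit:
arm_command(increments=[[[-1,1.9,-4.4],0],[[-1,1.9,-4.4],0],[[-1,1.9,-4.4],0]])

```text
t: 12.55
ee_pos: [89.4, -89.3, 1083.9]
orientation: [2.156, 1.569, 0.099]
ft_force: [-4.4, 0.9, 12.6]
width: 0.1
```

```bash
python3 d.py 200 -220 1000
```

```text
12.55 [  89.4  -89.3 1083.9] [ 0.005 -0.125  0.086 -0.85   2.689 -2.109]
tool axes x,y,z: [[0.344, 0.915, -0.211], [0.881, -0.237, 0.41], [0.325, -0.327, -0.888]]
tilt deg 27.4 az -0.79
delta cm in tool: [-6.38  9.4  15.31]
```

```bash
python3 d.py 380 60 850
```

```text
12.55 [  89.4  -89.3 1083.9] [ 0.005 -0.125  0.086 -0.85   2.689 -2.109]
tool axes x,y,z: [[0.344, 0.915, -0.211], [0.881, -0.237, 0.41], [0.325, -0.327, -0.888]]
tilt deg 27.4 az -0.79
delta cm in tool: [28.59 12.49 25.32]
```

Emit:
arm_command(increments=[[[2.8,1.2,2.5],0],[[2.8,1.2,2.5],0],[[2.8,1.2,2.5],0],[[2.8,1.2,2.5],0],[[2.8,1.2,2.5],0]])

```text
t: 13.05
ee_pos: [195.5, -33.9, 997.3]
orientation: [2.176, 1.566, 0.13]
ft_force: [-0.6, -0.4, 0.5]
width: 0.5
```

```bash
python3 d.py 400 100 800
```

```text
13.05 [195.5 -33.9 997.3] [ 0.47  -0.266  0.66  -0.712  2.44  -1.399]
tool axes x,y,z: [[0.35, 0.919, -0.183], [0.876, -0.251, 0.412], [0.332, -0.305, -0.893]]
tilt deg 26.8 az -0.74
delta cm in tool: [23.07  6.43 20.33]
```

Emit:
arm_command(increments=[[[3,1,2.8],8.5],[[3,0.5,2.8],8.5],[[3,0,2.8],8.5],[[3,-0.5,2.8],0],[[3,-0.5,2.8],0]])

```text
t: 13.55
ee_pos: [329.4, 47.8, 864.4]
orientation: [2.484, 1.068, 0.276]
ft_force: [0.0, 0.3, 0.0]
width: 0.2
```

```bash
python3 d.py 490 320 400
```

```text
13.55 [329.4  47.8 864.4] [ 0.514 -0.247  1.047 -0.522  2.112 -0.623]
tool axes x,y,z: [[0.685, 0.728, 0.016], [0.645, -0.616, 0.452], [0.339, -0.299, -0.892]]
tilt deg 26.9 az -0.72
delta cm in tool: [ 30.09 -27.43  38.71]
```

Emit:
arm_command(increments=[[[2.5,-2.3,3.2],0],[[2.5,-2.3,3.2],0],[[2.5,-2.3,3.2],0],[[2.5,-2.3,3.2],0],[[2.5,-2.3,3.2],0],[[2.5,-2.3,3.2],0],[[2.5,-2.3,3.2],0],[[2.5,-2.3,3.2],0],[[2.5,-2.3,3.2],0],[[2.5,-2.3,3.2],0]])

```text
t: 14.55
ee_pos: [467.4, 286.0, 468.8]
orientation: [2.488, 1.064, 0.293]
ft_force: [0.0, 0.3, 0.3]
width: 0.5
```

```bash
python3 d.py 495 325 200;python3 - <<'E'
from h import *
o=get_obs()
im=get_image("wrist");save("pics/w6.png",im);c=cam("wrist",o)
print(proj(c,[[546,271.5,50],[602,211,147]])*1.5)
E
```

```text
14.55 [467.4 286.  468.8] [ 0.785  0.083  1.595 -0.474  1.436  0.036]
tool axes x,y,z: [[0.686, 0.727, 0.029], [0.64, -0.621, 0.453], [0.348, -0.292, -0.891]]
tilt deg 27.0 az -0.7
delta cm in tool: [  3.96 -12.84  23.76]
[[411.79197169  97.89114799]
 [409.78850659 208.12806346]]
```

View pics/w6.png

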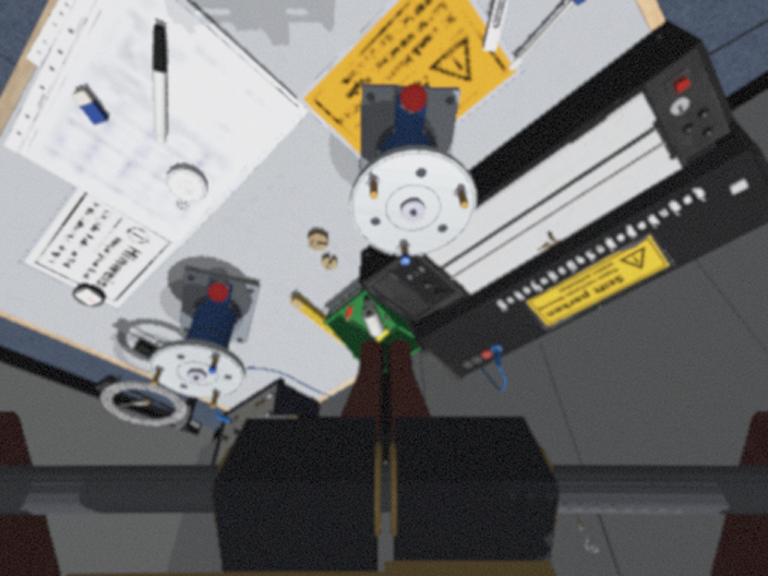

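Emit:
arm_command(increments=[[[0.6,-2.2,4],0],[[0.6,-2.2,4],0],[[0.6,-2.2,4],0],[[0.6,-2.2,4],0],[[0.6,-2.2,4],0],[[0.6,-2.2,4],0],[[0,0,0],0]])

```text
t: 15.3
ee_pos: [491.0, 327.8, 184.6]
orientation: [2.486, 1.07, 0.284]
ft_force: [0.4, 0.2, 0.2]
width: 0.2
```

```bash
python3 d.py 515 297 129;python3 - <<'E'
from h import *
o=get_obs()
im=get_image("wrist");save("pics/w7.png",im);c=cam("wrist",o)
print(proj(c,[[546,271.5,50],[602,211,147]])*1.5)
E
```

```text
15.3 [491.  327.8 184.6] [ 0.807  0.435  1.807 -0.584  0.959  0.35 ]
tool axes x,y,z: [[0.683, 0.73, 0.022], [0.645, -0.617, 0.451], [0.343, -0.294, -0.892]]
tilt deg 26.9 az -0.71
delta cm in tool: [-0.73  0.94  6.69]
[[374.4226949  278.58331802]
 [368.54462682 462.5998319 ]]
```

View pics/w7.png

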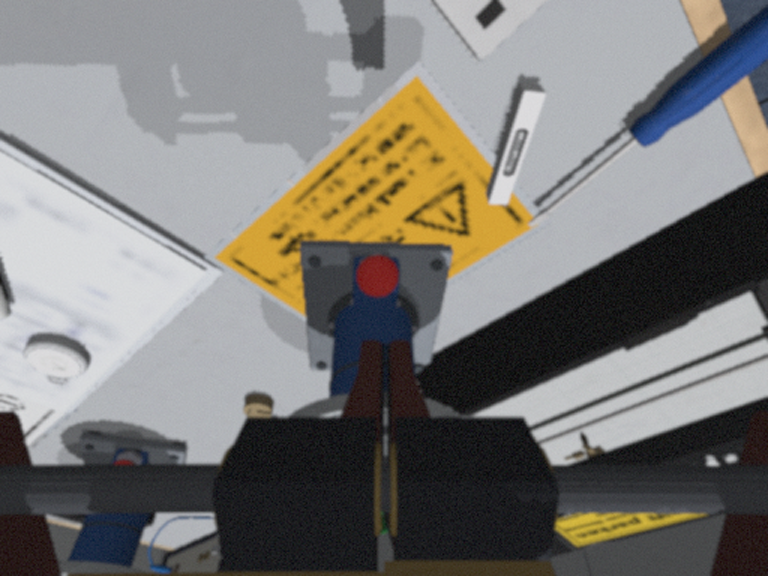

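Emit:
arm_command(increments=[[[-0.2,0.3,4.2],0],[[-0.2,0.3,4.2],0],[[0,0.2,3.8],0],[[0,0,0],0]])

```text
t: 15.75
ee_pos: [546.0, 290.6, 93.8]
orientation: [2.488, 1.067, 0.318]
ft_force: [-0.7, -0.2, 0.2]
width: 0.4
```

```bash
python3 d.py 547.5 273 50;python3 - <<'E'
from h import *
o=get_obs()
im=get_image("wrist");save("pics/w8.png",im);c=cam("wrist",o)
print(proj(c,[[547.5,273,50],[602,211,147]])*1.5)
E
```

```text
15.75 [546.  290.6  93.8] [ 0.695  0.583  1.83  -0.712  0.755  0.42 ]
tool axes x,y,z: [[0.681, 0.731, 0.046], [0.637, -0.622, 0.456], [0.362, -0.281, -0.889]]
tilt deg 27.3 az -0.66
delta cm in tool: [-1.38 -0.81  4.45]
[[353.67595362 309.0479951 ]
 [343.24856888 593.73793437]]
```

View pics/w8.png

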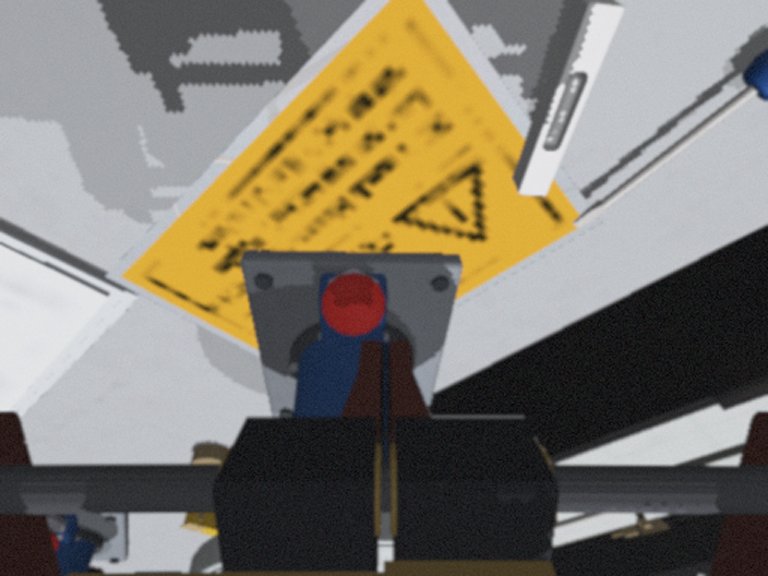

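Emit:
arm_command(increments=[[[-1.4,-1.1,0],0],[[0,0,1.5],0],[[0,0,1.5],0],[[0,0,0],0]])

```text
t: 16.2
ee_pos: [547.6, 286.3, 74.7]
orientation: [2.491, 1.064, 0.349]
ft_force: [0.3, -0.7, -0.3]
width: 0.7
```

```bash
python3 d.py 547.5 273 50
```

```text
16.2 [547.6 286.3  74.7] [ 0.689  0.609  1.852 -0.769  0.7    0.486]
tool axes x,y,z: [[0.678, 0.732, 0.068], [0.63, -0.626, 0.46], [0.379, -0.269, -0.886]]
tilt deg 27.7 az -0.62
delta cm in tool: [-1.15 -0.31  2.54]
```

Emit:
arm_command(increments=[[[-0.8,-0.4,0.3],0],[[-0.6,-0.3,0.5],0],[[-0.3,-0.2,0.5],0]])

```text
t: 16.5
ee_pos: [536.6, 276.8, 59.1]
orientation: [2.492, 1.062, 0.355]
ft_force: [-0.7, -0.4, -0.2]
width: 0.3
```

```bash
python3 d.py 547.5 273 50
```

```text
16.5 [536.6 276.8  59.1] [ 0.688  0.621  1.889 -0.818  0.662  0.548]
tool axes x,y,z: [[0.678, 0.732, 0.072], [0.628, -0.627, 0.46], [0.382, -0.266, -0.885]]
tilt deg 27.8 az -0.61
delta cm in tool: [0.39 0.51 1.33]
```

Emit:
arm_command(increments=[[[0.4,0.2,0.5],0],[[0,0,0.6],0],[[0,0,0.4],0]])

```text
t: 16.8
ee_pos: [546.2, 273.8, 45.5]
orientation: [2.491, 1.063, 0.353]
ft_force: [-1.5, 0.1, 1.9]
width: 0.7
```

```bash
python3 d.py 547.5 273 50;python3 - <<'E'
from h import *
o=get_obs();print(o["ft_force"])
im=get_image("wrist");save("pics/w9.png",im[150:330,120:400],2.8)
E
```

```text
16.8 [546.2 273.8  45.5] [ 0.673  0.651  1.877 -0.838  0.645  0.557]
tool axes x,y,z: [[0.677, 0.732, 0.071], [0.629, -0.626, 0.46], [0.381, -0.267, -0.885]]
tilt deg 27.8 az -0.61
delta cm in tool: [ 0.06  0.34 -0.32]
[-1.50919958  0.09129357  1.9292208 ]
```

View pics/w9.png

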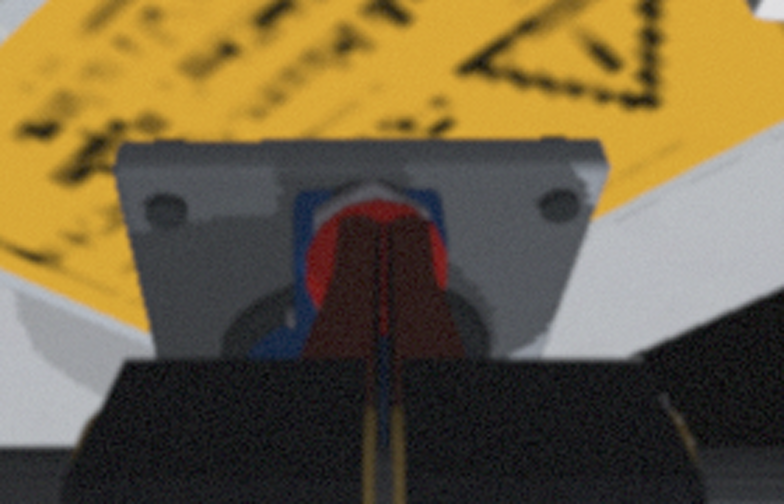

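Emit:
arm_command(increments=[[[0,0,0.4],0],[[0,0,0.4],0]])

```text
t: 17.05
ee_pos: [549.6, 271.3, 38.4]
orientation: [2.49, 1.062, 0.353]
ft_force: [-18.9, 6.4, 32.3]
width: 0.3
```

```bash
python3 d.py 547.5 273 50
```

```text
17.05 [549.6 271.3  38.4] [ 0.666  0.665  1.874 -0.852  0.636  0.568]
tool axes x,y,z: [[0.678, 0.732, 0.07], [0.628, -0.627, 0.461], [0.381, -0.268, -0.885]]
tilt deg 27.8 az -0.61
delta cm in tool: [ 0.06  0.3  -1.15]
```

Emit:
arm_command(increments=[[[0,0,0.1],0],[[0,0,0.2],0],[[0,0,0.2],0]])

```text
t: 17.35
ee_pos: [549.7, 271.3, 38.4]
orientation: [2.49, 1.058, 0.356]
ft_force: [-19.8, 4.5, 27.0]
width: 0.4
```

```bash
python3 d.py 547.5 273 50;python3 - <<'E'
from h import *
o=get_obs();print(o["ft_force"])
im=get_image("wrist");save("pics/w10.png",im[150:330,120:400],2.8)
E
```

```text
17.35 [549.7 271.3  38.4] [ 0.667  0.665  1.875 -0.857  0.636  0.576]
tool axes x,y,z: [[0.679, 0.73, 0.072], [0.626, -0.628, 0.463], [0.383, -0.269, -0.883]]
tilt deg 27.9 az -0.61
delta cm in tool: [ 0.06  0.29 -1.16]
[-19.77053492   4.51778239  27.01458187]
```

View pics/w10.png

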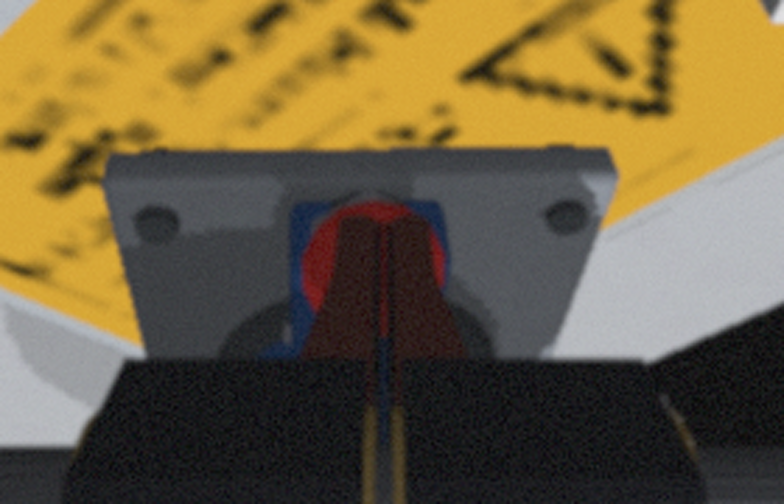

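Emit:
arm_command(increments=[[[0,0,-1.5],0],[[0,0,-3],0],[[0,0,-4],0],[[0,0,-4],0],[[0,0,-3],0],[[0,0,0],0]])

```text
t: 18.0
ee_pos: [488.1, 315.7, 180.3]
orientation: [2.492, 1.06, 0.357]
ft_force: [0.2, -0.3, -0.2]
width: 0.4
```

```bash
python3 d.py 522 228 185;python3 - <<'E'
from h import *
o=get_obs();print(o["ft_force"])
im=get_image("wrist");save("pics/w11.png",im);c=cam("wrist",o)
print(proj(c,[[547.5,273,50],[602,211,147],[547,203,173]])*1.5)
E
```

```text
18.0 [488.1 315.7 180.3] [ 0.801  0.411  1.868 -0.637  0.886  0.413]
tool axes x,y,z: [[0.679, 0.731, 0.074], [0.627, -0.628, 0.461], [0.383, -0.266, -0.885]]
tilt deg 27.8 az -0.61
delta cm in tool: [-4.07  7.86  3.22]
[ 0.22791377 -0.26895974 -0.18511559]
[[382.8194586  273.6810191 ]
 [380.96893069 461.55031309]
 [308.66545832 483.9938788 ]]
```

View pics/w11.png

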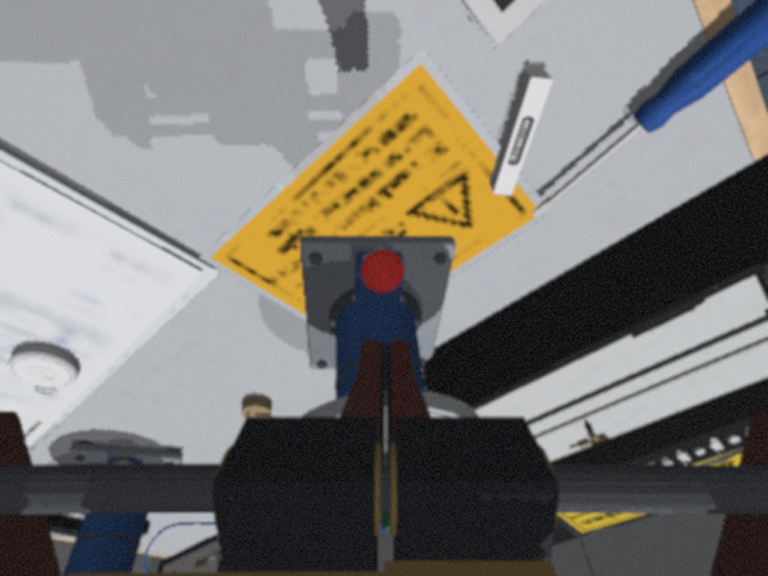

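Emit:
arm_command(increments=[[[-1.4,2.5,0.9],0],[[-1.4,2.5,0.9],0],[[-1.2,2.2,0.9],0],[[0,0,0],0]])

```text
t: 18.45
ee_pos: [516.5, 229.4, 180.3]
orientation: [2.49, 1.064, 0.348]
ft_force: [-0.2, 0.1, -0.2]
width: 0.6
```

```bash
python3 d.py 520 228 161;python3 - <<'E'
from h import *
im=get_image("top");save("pics/t12.png",im)
a=im[130:225,145:235]
cv2.imwrite("pics/t12z.png",cv2.resize(a[:,:,::-1],None,fx=4.4,fy=4.4,interpolation=cv2.INTER_CUBIC))
E
```

```text
18.45 [516.5 229.4 180.3] [ 0.641  0.365  1.945 -0.67   0.793  0.303]
tool axes x,y,z: [[0.678, 0.732, 0.067], [0.631, -0.625, 0.46], [0.378, -0.269, -0.886]]
tilt deg 27.7 az -0.62
delta cm in tool: [ 0.01 -0.58  1.88]
```

View pics/t12z.png

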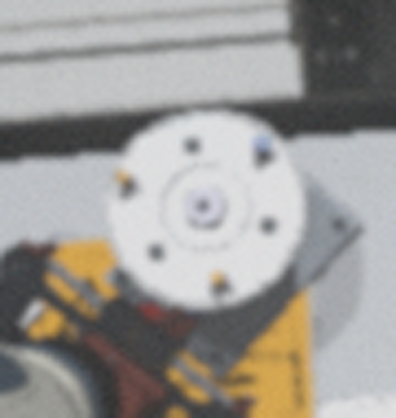

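Emit:
arm_command(increments=[[[0,-0.3,1.0],0],[[0,-0.3,0.8],0],[[0,0,0],0]])

```text
t: 18.8
ee_pos: [519.1, 230.2, 157.6]
orientation: [2.491, 1.066, 0.345]
ft_force: [-0.2, -0.5, 0.3]
width: 0.2
```

```bash
python3 d.py 565 186 162
```

```text
18.8 [519.1 230.2 157.6] [ 0.639  0.405  1.951 -0.697  0.756  0.34 ]
tool axes x,y,z: [[0.677, 0.733, 0.065], [0.632, -0.625, 0.458], [0.377, -0.269, -0.886]]
tilt deg 27.6 az -0.62
delta cm in tool: [-0.1   5.86  2.53]
```

Emit:
arm_command(increments=[[[0,1.2,0.4],0],[[0,1.4,0.6],0],[[0,1.4,0.6],0],[[0,1.4,0.6],0],[[0,1.4,0.6],0],[[0,0,-4],0],[[0,0,-4.5],0],[[0,0,-4.5],0]])

```text
t: 19.6
ee_pos: [524.8, 206.2, 275.3]
orientation: [2.491, 1.064, 0.315]
ft_force: [0.1, 0.3, 0.4]
width: 0.4
```

```bash
python3 d.py;python3 - <<'E'
from h import *
L=[]
for i in range(5):
    im=get_image("top")
    if i in(0,4):L.append(im[130:225,145:235])
cv2.imwrite("pics/t13z.png",cv2.resize(np.hstack(L)[:,:,::-1],None,fx=4.4,fy=4.4,interpolation=cv2.INTER_CUBIC))
o=get_obs();print(o["t"],o["ft_force"])
E
```

```text
19.6 [524.8 206.2 275.3] [ 0.594  0.226  1.87  -0.556  0.967  0.089]
tool axes x,y,z: [[0.683, 0.729, 0.045], [0.636, -0.624, 0.454], [0.359, -0.282, -0.89]]
tilt deg 27.2 az -0.66
19.85 [-0.05574714  0.1058697  -0.49392989]
```

View pics/t13z.png

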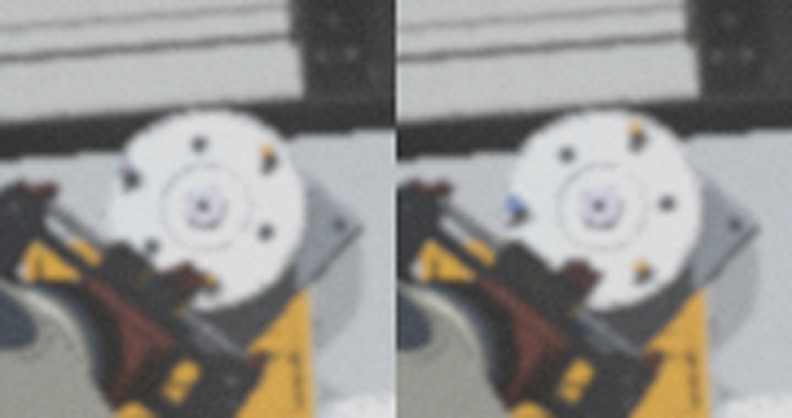

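Emit:
arm_command(increments=[[[0,0,-4],0],[[0,0,-4],0],[[-3,-3,-2],0],[[-3,-3,-2],0],[[-3,-3,0],0],[[-3,-3,0],0],[[0,0,0],0]])

```text
t: 20.55
ee_pos: [318.9, 221.8, 313.5]
orientation: [2.489, 1.058, 0.291]
ft_force: [0.4, 0.6, 0.2]
width: 0.9
```

```bash
python3 d.py;python3 - <<'E'
from h import *
im=get_image("top");save("pics/t14.png",im)
E
```

```text
20.55 [318.9 221.8 313.5] [ 0.945 -0.038  2.072 -0.509  1.197  0.352]
tool axes x,y,z: [[0.689, 0.725, 0.028], [0.637, -0.623, 0.454], [0.347, -0.295, -0.89]]
tilt deg 27.1 az -0.7
```

View pics/t14.png

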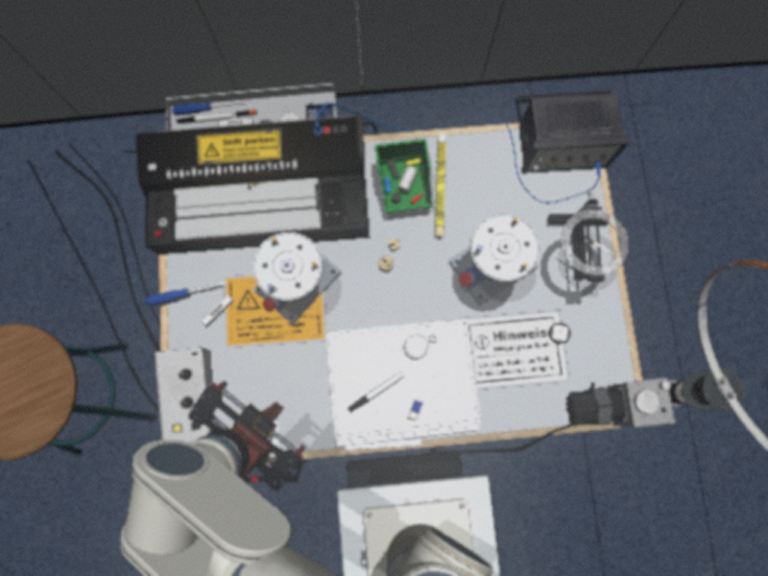

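Everything lies where it stood, the left disc's blue pin has kept turning to the front-left (272,290), and both plungers are out. I'm handing in.

```bash
python3 -c "
from workcell import *
print(close_job())"
```

```text
the job is handed in; nothing more can be done
None
```

The left unit was the one with the hanging brake. I released it, and its disc now coasts freely. The job was handed in at about 20.6 s of the 58 s allowed, with no verdict given.

- **Finding the dragging unit:** I pushed both discs by a pin. The left one stopped at the finger. My first push on the right disc was unclear: it coasted only about 0.7 rad, because the pin slipped off the finger. On a repeat it was still turning nearly a second after release, so the left unit was the one dragging.
- **Tilting the tool:** The commands cannot tilt the tool, so I drove the arm against its reach and joint limits, high up and clear of everything. That leaned the tool about 27°, in roughly the plunger's direction.
- **Pressing the plunger:** I pressed the left unit's red plunger until it went no further at about 34–38 N, roughly 12 mm in, and held it for about 0.3 s. After I backed off, the wrist picture showed it sprung out again.
- **Final spin:** I spun the left disc by a pin and lifted away. Pictures 0.2 s apart showed it still turning at roughly 2 rad/s with nothing touching it, and it had turned further in the last picture.
- **Last check:** By eye in the top picture, the loose things lay where they stood and both plungers were out. The arm was clear of the table, with wrist force under 1 N. I did not touch the right unit's plunger.

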